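# Bond a nameplate in the bench screw press

## Task

Slide the nameplate carrier into the bench screw press until it is fully home against the stop, wind the crank clockwise until the pad just meets the nameplate, then give it one further quarter turn - no less and certainly not half a turn - and let go, leaving the plate clamped. Leave the other things on the desk where they are.

Things in the scene. Friction and masses are not known exactly. Their poses are not given: they have to be found in the camera images.
- press_axis (a point): Point on the screw's upright axis, on the top of the press's fixed steel bed (400 x 160 mm, top 22 mm above the desk). x: the way in, z: up. The carrier lies in a channel along x between rails 75 mm apart, 12 mm high; an 18 mm high stop closes it at x = +65 mm. Posts at y = +-64 mm carry a crosshead (x +-25 mm, y +-83 mm, 103 to 138 mm above this point, nuts to 146 mm).
- press: The press's fixed frame with screw and crank; origin on the screw's axis at desk height, axes as press_axis. Under the screw hangs a round steel pad, 52 mm wide; how far it hangs is reset each time by up to 12 mm and is not measured. At the start its face is 8 to 30 mm above the nameplate's height: contact comes 0.5 to 1.9 turns after the start and must be felt.
- crank (a joint): Turn of the crank, rad, growing clockwise from above: 16 mm down per turn. Starts at 0 to 3.8, limit 21; at 0 its arm points along +x of press_axis. Free winding takes a steady 9 N at the handle; at contact this steps up by about 4.7 N (a spring preloaded to 130 N backs the pad), then grows 2.2 N per quarter turn. The screw stays where it is left.
- crank_grip (a point): Point on the axis of the crank's upright black handle, 70 mm from the screw's axis: a freely spinning sleeve 24 mm in diameter, 50 mm tall, reaching 28 mm below and 22 mm above this point. The crank's arm (22 mm wide) lies from 30 mm below this point; nothing is above. At crank = 0 it is 270 mm above the desk, and 16 mm lower per turn.
- carrier_knob (a point): Middle of the carrier's upright black knob, 24 mm in diameter, 42 mm tall (22 mm below, 20 mm above this point), 52 mm above the desk. x: the way in. Home, it is at x = -153 mm of press_axis; it starts pulled out by 40 to 80 mm.
- carrier: Loose aluminium plate 240 x 70 x 8 mm, 0.6 to 0.9 kg, lying in the channel of the press bed with 2.5 mm free on each side; its knob is 22 mm from its outer end, a nameplate is fixed in its inner end. Origin: middle of its underside; x: the way in.
- plate_top (a point): Centre of the top face of the white nameplate (100 x 50 x 6 mm) fixed in the inner end of the carrier, 14 mm above the bed; it lies on the screw's axis when the carrier is home.
- mug: bystander: black mug, 80 mm wide, 95 mm tall; origin under its centre
- sanitizer: bystander: clear bottle, 60 mm wide, 160 mm tall; origin under its centre
- stapler: bystander: stapler 140 x 36 x 39 mm beside the press; origin under its centre
- spare_plate: bystander: a loose white nameplate 100 x 50 x 6 mm lying on the desk beside the press; origin under its centre
- tape: bystander: grey tape dispenser 70 x 50 x 75 mm; origin under its centre
- screwdriver: bystander: black-handled screwdriver, 170 mm long, lying beside the press; origin under its middle
- logbook: bystander: blue hard-cover log book 214 x 154 x 15 mm; origin under its centre
Mind the look-alikes: they are no part of the job. Of the things like the carrier, leave any that is turquoise; of the rest the larger one is meant.

How it is judged:
On the way, in this order (a step that is already met when the one before it is completed fails the run):
1. the carrier is fully home under the screw, the pad not yet on it (horizontal distance between plate_top and press_axis below 0.005 m and contact force between press and carrier below 5 N), for 0.2 s.
2. the pad has been wound down into contact with the nameplate (horizontal distance between plate_top and press_axis below 0.005 m and contact force between press and carrier above 60 N), for 0.1 s.
At the end, for the whole second after the job is handed in: The carrier is home (nameplate centre within 5 mm of the screw's axis) and at rest, the crank is still, and the pad presses the nameplate with 168 to 212 N, which is a quarter turn past contact, give or take 0.09 turn (horizontal distance between plate_top and press_axis below 0.005 m and contact force between press and carrier between 168 and 212 N and linear speed of carrier below 0.01 m/s and velocity of joint crank between -0.05 and 0.05 rad/s); the robot touches nothing.
It fails at once if the nameplate is over-pressed: more than 230 N, about 0.42 turn past contact (contact force between press and carrier above 230 N).
It fails at once if a bystander is shifted by more than 20 mm (distance of any of mug, sanitizer, stapler, spare_plate, tape, screwdriver, logbook from where it was at the start of the episode above 0.02 m).
It also fails if it takes over 72 s, if anything falls off the work surface, if the arm or the gripper's body presses on something with over 40 N, if the wrist force passes 120 N, or if a joint passes its speed limit or range.

## Robot

A 6-joint arm with a two-finger parallel gripper is mounted at the origin on the work surface. World frame = base frame: x ahead of the robot, y to its left, z up, the work surface at z = 0. Lengths are in m, angles in rad, forces in N, time in s.
With the tool pointing down it reaches from about 0.4 to 0.825 m from the base axis. Payload 7 kg.
Tool frame: the origin (TCP) lies at the centre of the arm's flange, where the gripper is bolted on; the fingertips stand 178 mm ahead of it and the grasp point (between the pads) lies 159 mm ahead of it (arm.tip_reach is the distance from the TCP to the fingertips, in m); z points along the fingers, y is the direction in which the jaws open and shut (so a half turn about z gives the same grasp; the last joint's range is limited). The gripper opens to 88 mm and grips with 3 to 60 N. Pads are 19 mm wide; open, the fingers measure 130 mm over their backs; the gripper's body (78 mm by 193 mm) begins 47 mm behind the grasp point.
Start: joints at [-1.002, 0.359, 0.012, 0, -1.224, -0.288], TCP at [0.187, -0.649, 0.405] pointing down, gripper open.
Joint ranges: [-3.07, 3.07], [-1.43, 2.12], [-1.02, 1.25], [-3.03, 1.67], [-3.05, -0], [-3.03, 3.03]. Speed limits (rad/s): [2.39, 2.39, 3.01, 3.14, 3.14, 3.14].

## Interface

Orientations are given as [roll, pitch, yaw] about the fixed x, y, z axes, in that order (R = Rz(yaw) Ry(pitch) Rx(roll)).
In Python, from station import arm gives the robot as it stands.
- The arm moves only by the shell command python3 -m inch 'ROWS' [OPENING] [FORCE]. ROWS is JSON, a list that holds one entry, the list of rows, each a list of 6 numbers: the shift along the world's x, y, z in units of 200 mm (1.0 is 200 mm), then the turn, a rotation vector about the world's x, y, z in units of 180 degrees (1.0 is 180 degrees). A call has 1 to 8 rows; each row is the pose to reach, as a shift and turn from the pose commanded when the call began, turning the shorter way round; what a row does not reach only later rows make up. A row lasts 1/8 s, in which the tool goes at most 62.5 mm and 10.7 degrees, less where a joint would pass 70% of its speed; a pose out of reach is approached as far as the arm can. A call with a number of a shift or a turn outside -1 to 1 is refused whole. A call with a gripper value outside its range is refused whole. OPENING is the finger opening in mm, from 0 to 87.6, set as the call begins (- or left out, the last holds). The fingers move at their own pace and stop on an object; FORCE is the grip in N (left out, the last holds). Time passes only in rows, so rows that repeat a pose let the fingers close. It gives the time, the measured TCP pose, the force and the opening at its end, in the units of the state.
- arm.get_state(): the state, without advancing time (a new reading comes with each control period).
- arm.grab_frame(name): name is "scene" or "side" or "wrist"; returns the picture (480x640x3 uint8, blue, green, red); there is no depth.
- arm.camera_params(name): a dict with "vertical_fov" (degrees; the focal length in pixels is half the picture's height over the tangent of half this angle, whatever the lens; pixels are square), "cx", "cy" (the principal point, pixels), "k1" (the pictures are not rectified: a ray, as slopes to the right and down, at radius r is drawn at 1 + k1 r^2 times it, then the intrinsics apply), "pose" (4x4, takes a point from camera to world coordinates). Camera axes: x right, y down, z forward; pixel columns grow to the right and rows downward; lengths in m; the calibration is good to about 2 mm. A picture is of the moment at which its call begins: read the wrist's pose just before it. camera_params takes no time and is no camera call; for the wrist camera it gives the pose at the moment of the call.
- arm.job_done(): hands the job in, once; it reports no verdict.
Trained networks look in the newest picture that a camera, given by its name, has taken for a name from the list of things; names that differ only in an ending like _2 or _b are one class to them, and where a whole thing is asked for, a point or a joint stands for the part that bears it (a point fixed in the world has none). Each returns a list of dicts, best first, with "score" (0 to 1); they miss things now and then, are a little off and sometimes report something else, mostly with a low value. They report only what shows in the picture. A call takes as long as a camera call. They do not tell look-alikes from the thing itself.
- arm.search_frame(target, camera): "box" ([left, top, right, bottom] in pixels, round what is visible of it).
- arm.regions_of(target, camera): "region" (480x640 bool, what is visible of it) and "box" ([left, top, right, bottom] in pixels, round what is visible of it).
The state is a dict: "t": time; "q": joint angles; "qd": joint speeds; "joint_efforts": joint torques, N m; "eef_pos": TCP position; "ee_rot": TCP orientation; "force": force on the tool from outside, world axes, zero at the start; "moment": the same for the moment, N m; "width": finger opening in m.
Only numpy, scipy, OpenCV 4.12 (cv2) and the standard library are available. Lean on these libraries where they do the work, as an engineer would, in place of code of your own. Each camera call takes 0.05 s, during which the arm holds its last target.

## Working session

There is one attempt and no reset: what is moved stays moved. The work goes in short steps, Python scripts to look and compute and a shell command to move; the robot and the scene stay as the last step left them, time stands still between calls to the robot, and variables do not carry over. Pictures are saved under pics/ and viewed, and the job is handed in when it is done.

```bash
ls; mkdir -p pics
python3 - <<'E'
from station import arm
import cv2
s=arm.get_state(); print({k:(v.round(3).tolist() if hasattr(v,'round') and not isinstance(v,float) else v) for k,v in s.items()})
for n in ["scene","side","wrist"]:
    cv2.imwrite(f"pics/{n}0.png",arm.grab_frame(n))
    p=arm.camera_params(n); print(n,p)
    for t in ["press","crank_grip","carrier_knob","carrier","plate_top","stapler"]:
        print(n,t,[(round(d['score'],2),[round(float(v)) for v in d['box']]) for d in arm.search_frame(t,n)])
print(arm.get_state()['t'])
E
```

```text
pics
{'t': 0.0, 'q': [-1.002, 0.359, 0.011, -0.0, -1.224, -0.288], 'qd': [0.001, -0.0, -0.0, -0.001, -0.001, -0.001], 'joint_efforts': [0.002, -58.272, 29.307, 6.997, 0.007, -0.0], 'eef_pos': [0.187, -0.648, 0.404], 'ee_rot': [3.14, -0.0, -2.861], 'force': [-0.719, -0.372, 0.136], 'moment': [0.007, 0.003, -0.015], 'width': 0.08761531888091731}
scene {'vertical_fov': 56.333800796893755, 'cx': 322.00155449611884, 'cy': 239.37903927998744, 'k1': -0.08962839614322632, 'pose': array([[-0.2802945 ,  0.56775965, -0.77400515,  1.47357449],
       [ 0.95989926,  0.16130607, -0.22928969,  0.22019135],
       [-0.0053297 , -0.80723561, -0.59020528,  0.87042434],
       [ 0.        ,  0.        ,  0.        ,  1.        ]])}
scene press [(0.69, [325, 212, 362, 300])]
scene crank_grip [(0.95, [323, 214, 359, 239])]
scene carrier_knob [(0.92, [268, 215, 297, 245]), (0.65, [266, 258, 340, 288]), (0.55, [396, 302, 436, 328])]
scene carrier [(0.79, [271, 213, 295, 250]), (0.73, [397, 302, 428, 324]), (0.57, [262, 261, 341, 288])]
scene plate_top [(0.83, [261, 258, 343, 289]), (0.72, [268, 212, 297, 2
[... 852 characters left out ...]
 260, 334]), (0.58, [303, 226, 354, 282]), (0.53, [385, 263, 405, 279])]
side stapler [(0.56, [246, 243, 279, 274])]
wrist {'vertical_fov': 67.12801244842957, 'cx': 316.8483611340832, 'cy': 235.284616311393, 'k1': -0.01693156835465847, 'pose': array([[-2.77158655e-01,  9.25376645e-01,  2.58575221e-01,
         1.16826400e-01],
       [ 9.60824104e-01,  2.66835724e-01,  7.49382291e-02,
        -6.70703534e-01],
       [ 3.48980852e-04,  2.69215083e-01, -9.63080016e-01,
         3.85670811e-01],
       [ 0.00000000e+00,  0.00000000e+00,  0.00000000e+00,
         1.00000000e+00]])}
wrist press []
wrist crank_grip []
wrist carrier_knob []
wrist carrier []
wrist plate_top []
wrist stapler []
1.05
```

View pics/scene0.png

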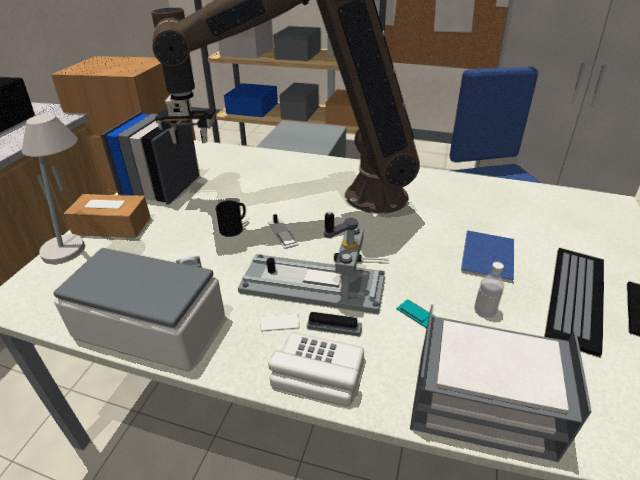

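View pics/side0.png

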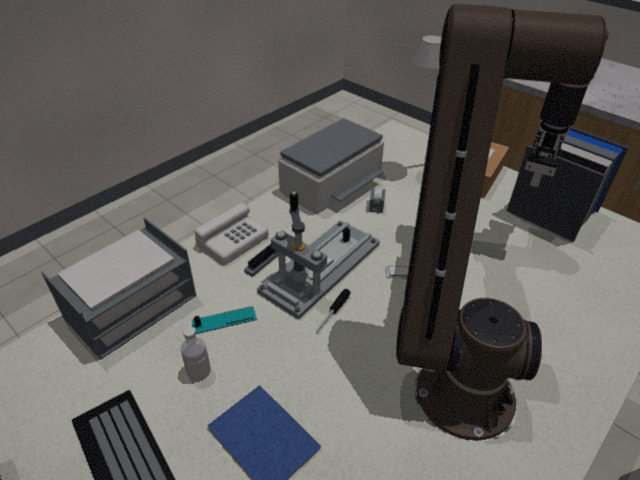

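Run:
```python
import cv2
a=cv2.imread('pics/scene0.png')[190:350,230:450]; cv2.imwrite('pics/sc_z.png',cv2.resize(a,(792,576),interpolation=cv2.INTER_CUBIC))
a=cv2.imread('pics/side0.png')[180:350,180:420]; cv2.imwrite('pics/si_z.png',cv2.resize(a,(792,561),interpolation=cv2.INTER_CUBIC))
```

```text
(no output)
```

View pics/sc_z.png

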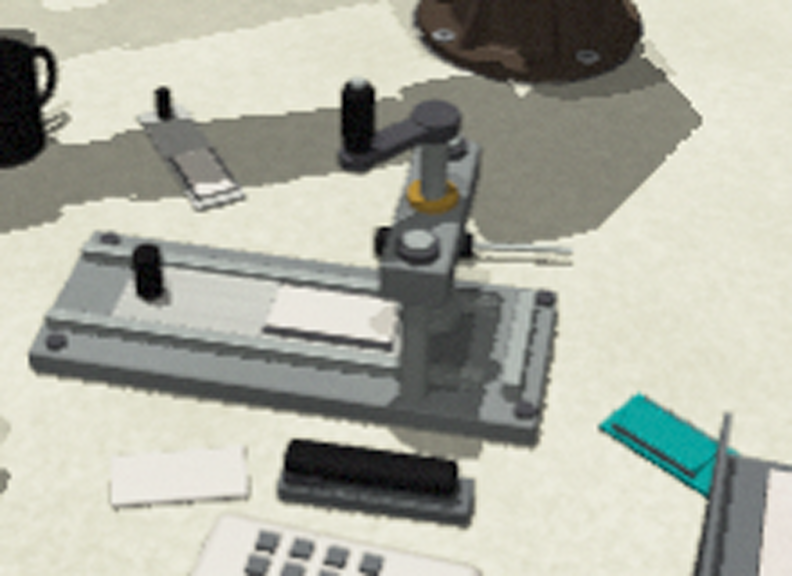

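View pics/si_z.png

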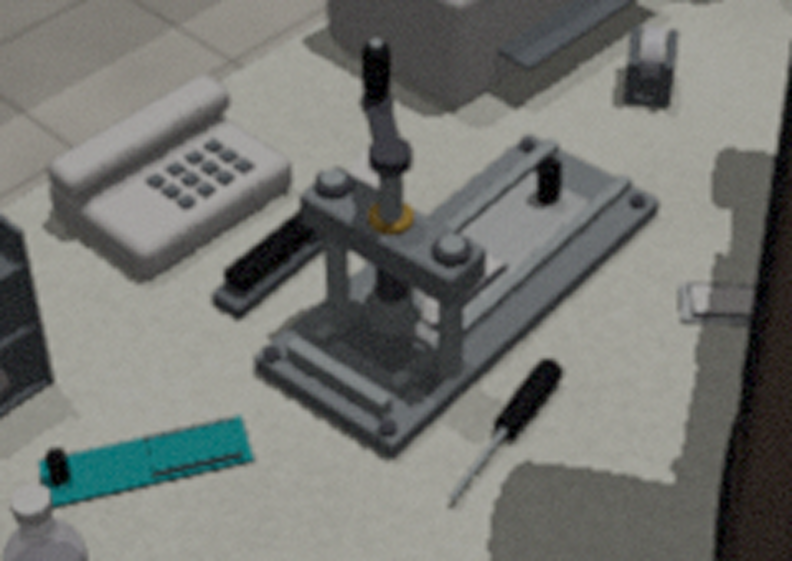

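```bash
cat > h.py <<'E'
import numpy as np, cv2
from station import arm
def setup(n,P=None):
    p=P or arm.camera_params(n); f=240/np.tan(np.radians(p['vertical_fov']/2)); return p,f
def ray(n,u,v,P=None):
    p,f=setup(n,P); d=np.array([(u-p['cx'])/f,(v-p['cy'])/f]); x=d.copy()
    for _ in range(20): x=d/(1+p['k1']*(x@x))
    R=p['pose'][:3,:3]; return p['pose'][:3,3],R@np.r_[x,1]
def onz(n,u,v,z,P=None):
    o,d=ray(n,u,v,P); return o+d*(z-o[2])/d[2]
def proj(n,X,P=None):
    p,f=setup(n,P); c=p['pose'][:3,:3].T@(np.asarray(X)-p['pose'][:3,3]); s=c[:2]/c[2]; s=s*(1+p['k1']*(s@s)); return s*f+[p['cx'],p['cy']]
def tri(l):
    A=0;b=0
    for n,u,v in l:
        o,d=ray(n,u,v); d=d/np.linalg.norm(d); M=np.eye(3)-np.outer(d,d); A=A+M; b=b+M@o
    return np.linalg.solve(A,b)
E
python3 - <<'E'
from h import *
np.set_printoptions(precision=4,suppress=True)
S=lambda x,y:("scene",230+x/3.6-.4,190+y/3.6-.4); D=lambda x,y:("side",180+x/3.3-.4,180+y/3.3-.4)
for nm,a,b,z in [("nutF",S(418,240),D(335,180),.168),("nutB",S(457,148),D(452,245),.168),("hub",S(437,118),D(390,155),0),("knob",S(148,272),D(548,181),.052),("grip",S(357,117),D(376,72),0),("fl",S(32,350),D(528,140),.022),("bl",S(95,235),D(655,205),.022),("fr",S(538,430),D(258,358),.022),("br",S(555,290),D(390,440),.022)]:
    print(nm,tri([a,b]), onz(*a,z),onz(*b,z))
E
```

```text
nutF [0.6025 0.0241 0.166 ] [0.6054 0.0251 0.168 ] [0.6009 0.0249 0.168 ]
nutB [0.4776 0.0201 0.1641] [0.4882 0.0267 0.168 ] [0.4757 0.0162 0.168 ]
hub [0.5397 0.0211 0.228 ] [ 0.2086 -0.0492  0.    ] [ 0.732  -0.1729  0.    ]
knob [ 0.5561 -0.2071  0.048 ] [ 0.5611 -0.2044  0.052 ] [ 0.5534 -0.2042  0.052 ]
grip [ 0.5968 -0.0219  0.2577] [ 0.228  -0.1239  0.    ] [ 0.8396 -0.2618  0.    ]
fl [ 0.6361 -0.2751  0.0144] [ 0.6425 -0.2722  0.022 ] [ 0.6299 -0.266   0.022 ]
bl [ 0.4839 -0.2862  0.0126] [ 0.4938 -0.2819  0.022 ] [ 0.4778 -0.2756  0.022 ]
fr [0.6105 0.1198 0.0146] [0.6199 0.1237 0.022 ] [0.6051 0.1206 0.022 ]
br [0.4579 0.1079 0.0216] [0.4583 0.1078 0.022 ] [0.4577 0.1082 0.022 ]
```

Run:
```python
from h import *
np.set_printoptions(precision=3,suppress=True)
for nm,u,v in [("printer rightbot",222,340),("printer topright",222,290),("printer back topright",205,265),("tape",188,268),("mug",230,232),("decoy knob",276,222),("decoy far",290,245),("phone",330,345)]:
    print(nm,onz("scene",u,v,0),onz("scene",u,v,.15))
print(onz("side",375,185,.15),onz("side",375,185,0),onz("side",283,163,.15),onz("side",373,200,.04))
# check projections of press model
c=np.array([.5405,.0215]);x=np.array([-.065,.998]);y=np.array([-.998,-.065])
for cam in ("scene","side"):
    im=arm.grab_frame(cam)
    def pt(px,py,z,col):
        w=np.r_[c+px*x+py*y,z]; q=proj(cam,w); cv2.circle(im,tuple(int(round(t*8)) for t in q),12,col,-1,shift=3)
    for s in(-64,64): pt(0,s/1000,.168,(0,0,255))
    for s in(-37.5,37.5):
        for xx in (65,0,-100,-200): pt(xx/1000,s/1000,.034,(0,255,0))
    for s in(-80,80):
        pt(.1,s/1000,.022,(255,0,0));pt(-.25,s/1000,.022,(255,0,0))
    pt(-.229,0,.052,(0,255,255)); 
    import math
    pt(.07*math.cos(2.28),-.07*math.sin(2.28),.264,(0,255,255)); pt(.07*math.cos(2.28),-.07*math.sin(2.28),.286,(255,0,255))
    r=(slice(190,350),slice(230,450)) if cam=="scene" else (slice(180,350),slice(180,420))
    a=im[r]; cv2.imwrite(f"pics/ov_{cam}.png",cv2.resize(a,None,fx=3.3,fy=3.3,interpolation=cv2.INTER_CUBIC))
```

```text
printer rightbot [ 0.817 -0.241  0.   ] [ 0.93  -0.161  0.15 ]
printer topright [ 0.647 -0.325 -0.   ] [ 0.789 -0.231  0.15 ]
printer back topright [ 0.559 -0.427  0.   ] [ 0.716 -0.315  0.15 ]
tape [ 0.586 -0.471  0.   ] [ 0.739 -0.352  0.15 ]
mug [ 0.377 -0.429 -0.   ] [ 0.566 -0.318  0.15 ]
decoy knob [ 0.277 -0.301  0.   ] [ 0.484 -0.211  0.15 ]
decoy far [ 0.39  -0.209  0.   ] [ 0.577 -0.135  0.15 ]
phone [0.756 0.027 0.   ] [0.879 0.06  0.15 ]
[ 0.572 -0.362  0.15 ] [ 0.693 -0.541  0.   ] [ 0.874 -0.25   0.15 ] [ 0.611 -0.418  0.04 ]
```

View pics/ov_scene.png

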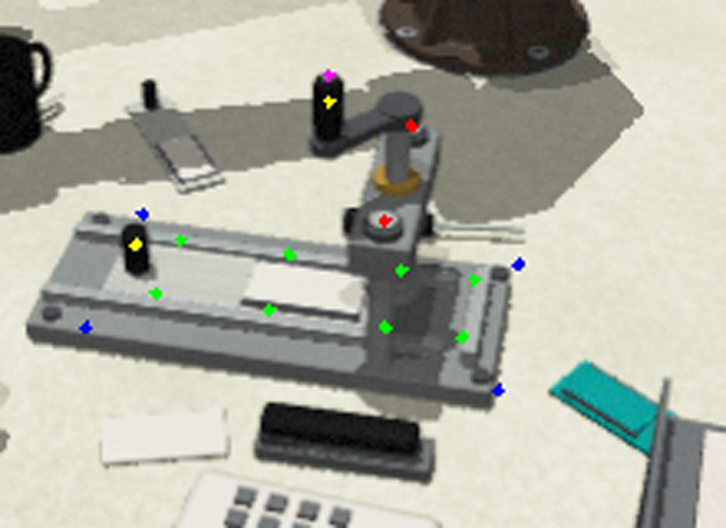

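View pics/ov_side.png

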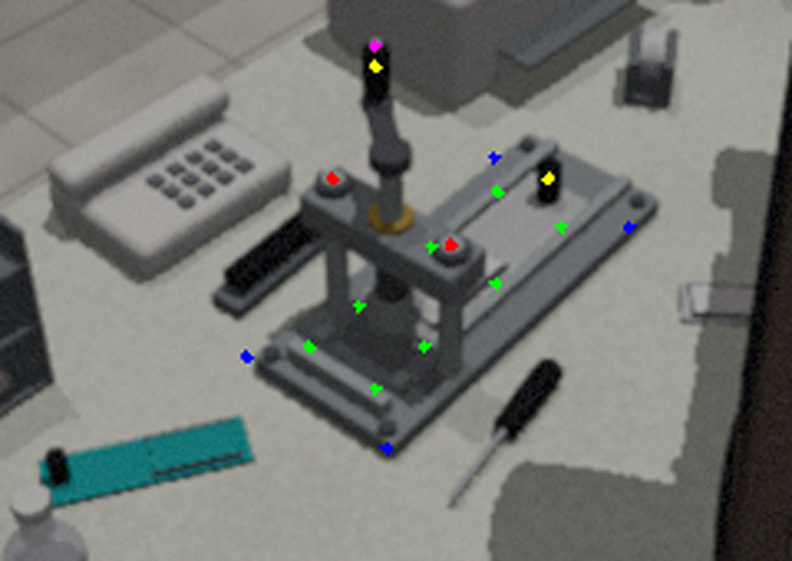

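```bash
python3 -m inch '[[[0.1,0.12,0,0,0,0.03],[0.26,0.31,0,0,0,0.08],[0.42,0.5,0,0,0,0.13],[0.6,0.7,0,0,0,0.18],[0.76,0.9,0,0,0,0.225],[0.84,1.0,0,0,0,0.25],[0.84,1.0,0,0,0,0.25]]]' 60; python3 -c "
from station import arm;print(arm.get_state()['q'])"
```

```text
t: 2.02
eef_pos: [0.3561, -0.4473, 0.4051]
ee_rot: [-3.141, 0.0, -2.072]
force: [-0.0, -0.4, -1.1]
width: 0.0602
[-5.56319743e-01  1.89334723e-01 -2.20256543e-01 -5.53724521e-05
 -1.16040283e+00  5.48422795e-02]
```

```bash
python3 -m inch '[[[0.15,0.17,-0.05,0,0,0.03],[0.35,0.4,-0.1,0,0,0.07],[0.6,0.65,-0.2,0,0,0.12],[0.8,0.88,-0.3,0,0,0.16],[0.92,0.98,-0.35,0,0,0.18],[0.92,0.98,-0.35,0,0,0.18]]]'
python3 - <<'E'
from h import *
s=arm.get_state();print(s['q'])
P=arm.camera_params("wrist"); im=arm.grab_frame("wrist"); cv2.imwrite("pics/w1.png",im)
for d in arm.regions_of("carrier_knob","wrist")[:4]: print(d['score'],d['box'])
print(s['force'])
E
```

```text
t: 2.78
eef_pos: [0.5405, -0.2513, 0.333]
ee_rot: [3.139, 0.0, -1.508]
force: [-0.5, 0.3, -0.2]
width: 0.0604
[-1.07674517e-01  2.86445746e-01 -2.65040851e-01 -9.46831692e-05
 -1.02147369e+00  1.70526047e-01]
0.75 [253.7, 251.8, 336.1, 374.8]
0.6 [458.0, 149.9, 640.0, 272.9]
[-0.45908901  0.27356612 -0.17962095]
```

View pics/w1.png

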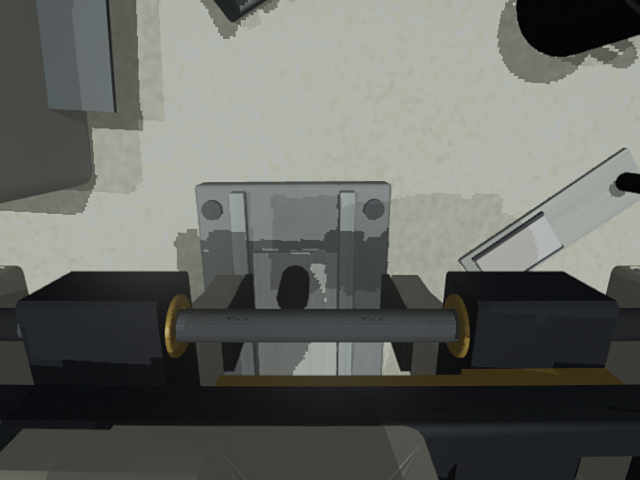

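Run:
```python
from h import *
print(onz("wrist",294,275,.072), onz("wrist",294,287,.052), onz("wrist",292,300,.03))
for u,v in [(237,200),(347,200),(237,262),(347,262),(240,365),(345,365)]: print(onz("wrist",u,v,.034))
```

```text
[ 0.55312726 -0.22877704  0.072     ] [ 0.55353844 -0.21054391  0.052     ] [ 0.5556352  -0.18854196  0.03      ]
[ 0.60221061 -0.27383533  0.034     ]
[ 0.51584752 -0.2789854   0.034     ]
[ 0.60217955 -0.22203205  0.034     ]
[ 0.51158811 -0.22745095  0.034     ]
[ 0.59957971 -0.12362037  0.034     ]
[ 0.50522168 -0.12929652  0.034     ]
```

```bash
python3 -m inch '[[[0.03,0.1,0,0,0,0],[0.07,0.215,0,0,0,0],[0.07,0.215,-0.12,0,0,0],[0.07,0.215,-0.28,0,0,0],[0.07,0.215,-0.44,0,0,0],[0.07,0.215,-0.55,0,0,0],[0.07,0.215,-0.58,0,0,0],[0.07,0.215,-0.58,0,0,0]]]' 60
python3 -m inch '[[[0,0,0,0,0,0],[0,0,0,0,0,0],[0,0,0,0,0,0],[0,0,0,0,0,0]]]' 10 20
python3 - <<'E'
from h import *
cv2.imwrite("pics/w2.png",arm.grab_frame("wrist"));cv2.imwrite("pics/s2.png",arm.grab_frame("scene")[190:350,230:450].repeat(3,0).repeat(3,1))
print(arm.get_state()['q'])
E
```

```text
t: 3.88
eef_pos: [0.5531, -0.2098, 0.2192]
ee_rot: [-3.141, -0.0, -1.511]
force: [-0.0, -0.6, 0.8]
width: 0.0599
t: 4.38
eef_pos: [0.5534, -0.2096, 0.219]
ee_rot: [-3.14, -0.0, -1.51]
force: [3.9, 0.7, -1.3]
width: 0.0258
[-3.17373085e-02  4.04951159e-01 -3.95808231e-01  2.70748860e-04
 -7.67788511e-01  9.27767194e-02]
```

View pics/s2.png

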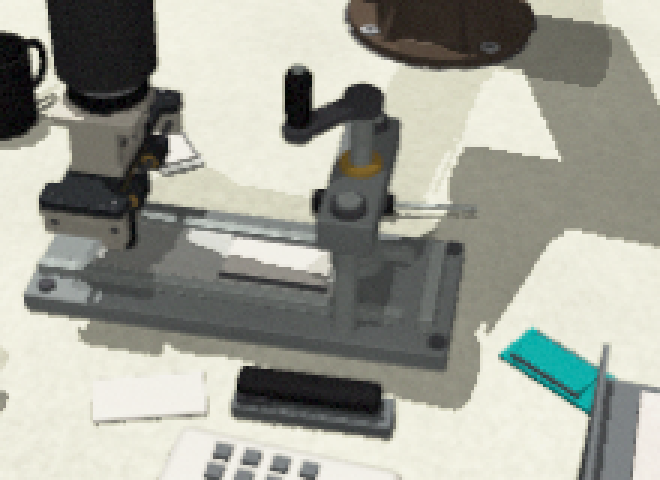

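```bash
python3 -m inch '[[[0,0.03,0,0,0,0],[-0.005,0.08,0,0,0,0],[-0.01,0.14,0,0,0,0],[-0.013,0.2,0,0,0,0],[-0.017,0.26,0,0,0,0],[-0.02,0.31,0,0,0,0],[-0.021,0.33,0,0,0,0],[-0.021,0.33,0,0,0,0]]]' - 20
```

```text
t: 5.48
eef_pos: [0.5494, -0.1433, 0.219]
ee_rot: [-3.14, -0.0, -1.509]
force: [3.5, 0.8, 1.2]
width: 0.0234
```

```bash
python3 -m inch '[[[0,0.02,0,0,0,0],[-0.002,0.03,0,0,0,0]]]'; python3 -m inch '[[[0,0.015,0,0,0,0],[-0.001,0.02,0,0,0,0]]]'
```

```text
t: 5.72
eef_pos: [0.549, -0.138, 0.219]
ee_rot: [-3.14, -0.001, -1.51]
force: [4.1, -6.1, -1.2]
width: 0.0235
t: 5.98
eef_pos: [0.5488, -0.1346, 0.219]
ee_rot: [-3.141, -0.002, -1.509]
force: [5.4, -14.2, -2.8]
width: 0.0232
```

```bash
python3 -m inch '[[[0,0.01,0,0,0,0],[-0.001,0.015,0,0,0,0],[-0.001,0.015,0,0,0,0]]]'
python3 - <<'E'
from h import *
im=arm.grab_frame("scene");cv2.imwrite("pics/s3.png",cv2.resize(im[190:350,230:450],None,fx=3.6,fy=3.6,interpolation=cv2.INTER_CUBIC))
im=arm.grab_frame("side");cv2.imwrite("pics/d3.png",cv2.resize(im[180:350,180:420],None,fx=3.3,fy=3.3,interpolation=cv2.INTER_CUBIC))
E
```

```text
t: 6.35
eef_pos: [0.5488, -0.1336, 0.2195]
ee_rot: [-3.141, -0.004, -1.51]
force: [6.2, -24.1, -0.9]
width: 0.0237
```

View pics/s3.png

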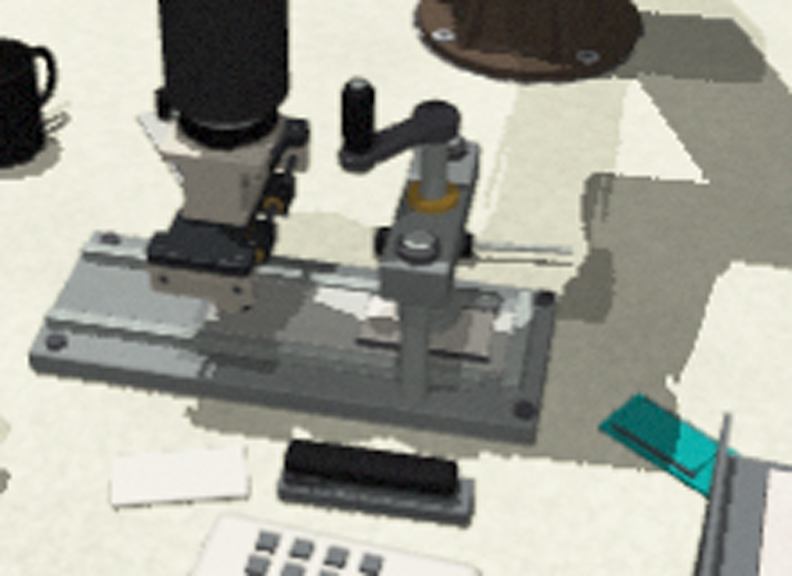

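View pics/d3.png

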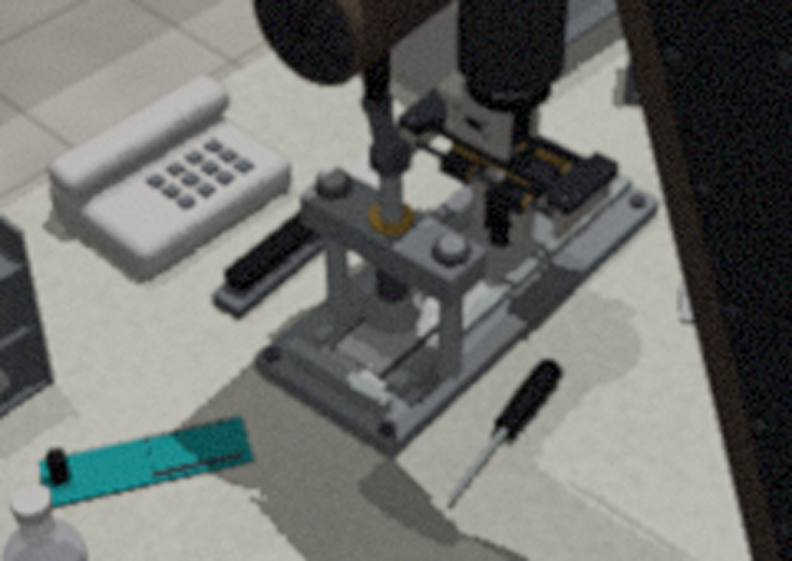

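Run:
```python
from h import *
c=np.array([.5405,.0215]);x=np.array([-.065,.998]);y=np.array([-.998,-.065])
for px,py,z in [(.05,-.025,.036),(.05,.025,.036),(.065,-.0375,.04),(.065,-.0375,.034)]:
    w=np.r_[c+px*x+py*y,z]
    print(px,py,(proj("scene",w)-[229.6,189.6])*3.6,(proj("side",w)-[179.6,179.6])*3.3)
```

```text
0.05 -0.025 [487.78251452 352.33628901] [331.50743685 342.59154158]
0.05 0.025 [496.80391178 310.45384604] [375.36345769 369.92250697]
0.065 -0.0375 [505.38232602 362.13305288] [308.81628532 342.34615853]
0.065 -0.0375 [504.91118832 367.97940218] [309.11672286 347.17789889]
```

```bash
python3 -m inch '[[[0,-0.01,0,0,0,0],[0,-0.01,0,0,0,0],[0,-0.01,0,0,0,0],[0,-0.01,0.08,0,0,0],[0,-0.01,0.25,0,0,0],[0,-0.01,0.5,0,0,0],[0,-0.01,0.75,0,0,0],[0,-0.01,0.95,0,0,0]]]' 60
python3 -m inch '[[[0,0,0.2,0,0,0],[0,0,0.4,0,0,0],[0,0,0.5,0,0,0],[0,0,0.5,0,0,0]]]'
python3 - <<'E'
from h import *
im=arm.grab_frame("scene");cv2.imwrite("pics/s4.png",cv2.resize(im[190:350,230:450],None,fx=3.6,fy=3.6,interpolation=cv2.INTER_CUBIC))
P=arm.camera_params("wrist");im=arm.grab_frame("wrist");cv2.imwrite("pics/w4.png",im)
E
```

```text
t: 7.45
eef_pos: [0.5477, -0.1324, 0.4124]
ee_rot: [-3.139, -0.0, -1.509]
force: [1.1, -1.0, -0.2]
width: 0.0603
t: 7.95
eef_pos: [0.5476, -0.1324, 0.5116]
ee_rot: [-3.137, -0.0, -1.509]
force: [0.4, -0.2, -0.4]
width: 0.0601
```

View pics/s4.png

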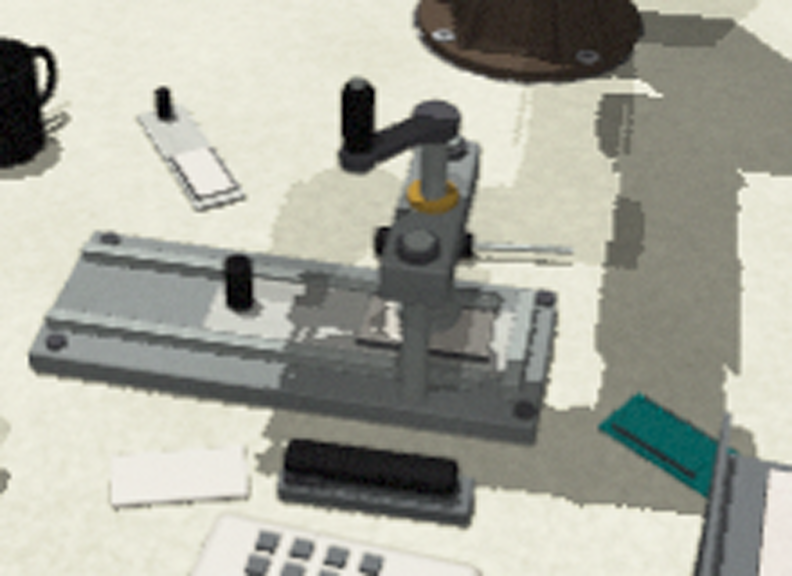

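View pics/w4.png

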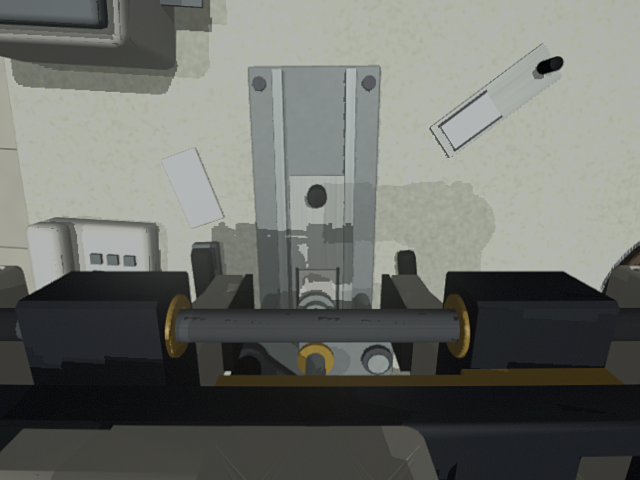

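Run:
```python
from h import *
c=np.array([.5405,.0215]);x=np.array([-.065,.998]);y=np.array([-.998,-.065])
for d in (onz("scene",230+238/3.6-.4,190+283/3.6-.4,.052), onz("wrist",317,196,.062)):
    r=d[:2]-c; print(d, r@x, r@y)
for d in arm.search_frame("crank_grip","scene")[:2]: print(d)
# wrist bed corners & lines
for u,v in [(249,67),(382,67)]: print(onz("wrist",u,v,.022))
```

```text
[ 0.55422266 -0.13077583  0.052     ] -0.15286324916079475 -0.0037972861746314616
[ 0.54686811 -0.13555834  0.062     ] -0.15715815108521317 0.0038534152562302534
{'box': [324.5, 214.5, 359.1, 237.4], 'score': 0.72}
[ 0.63628245 -0.27888627  0.022     ]
[ 0.47818522 -0.28858083  0.022     ]
```

```bash
python3 -m inch '[[[0.04,0.1,0,0,0,0],[0.12,0.27,0,0,0,0],[0.19,0.44,0,0,0,0],[0.24,0.54,0,0,0,0],[0.245,0.56,0,0,0,0],[0.245,0.56,0,0,0,0]]]' 60
python3 - <<'E'
from h import *
im=arm.grab_frame("scene");a=cv2.resize(im[130:290,230:450],None,fx=2.7,fy=2.7,interpolation=cv2.INTER_CUBIC)
im=arm.grab_frame("side");b=cv2.resize(im[100:300,200:440],None,fx=2.5,fy=2.5,interpolation=cv2.INTER_CUBIC)
cv2.imwrite("pics/s5.png",a);cv2.imwrite("pics/d5.png",b)
E
```

```text
t: 8.85
eef_pos: [0.597, -0.0203, 0.5083]
ee_rot: [3.141, -0.0, -1.509]
force: [-0.3, -0.3, -0.0]
width: 0.06
```

View pics/s5.png

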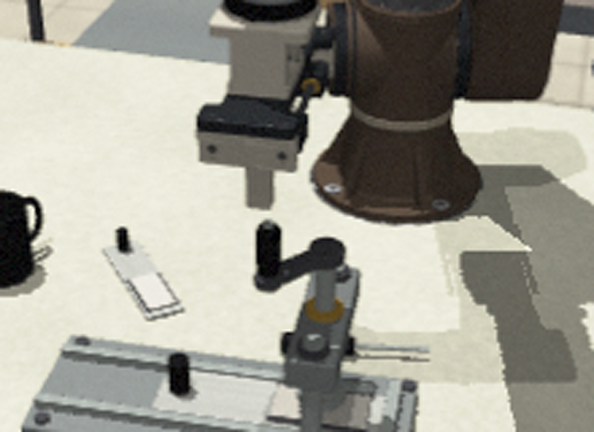

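View pics/d5.png

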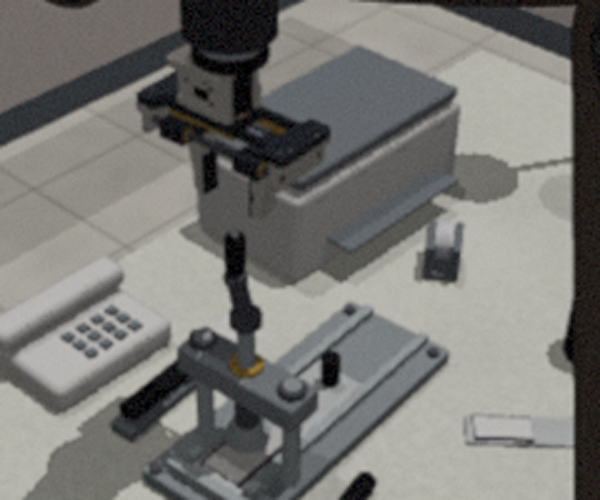

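```bash
python3 -m inch '[[[0,0,-0.08,0,0,0],[0,0,-0.2,0,0,0],[0,0,-0.32,0,0,0],[0,0,-0.4,0,0,0],[0,0,-0.425,0,0,0],[0,0,-0.425,0,0,0]]]' 60
python3 - <<'E'
from h import *
im=arm.grab_frame("scene");a=cv2.resize(im[130:290,230:450],None,fx=2.7,fy=2.7,interpolation=cv2.INTER_CUBIC)
im=arm.grab_frame("side");b=cv2.resize(im[150:350,200:440],None,fx=2.5,fy=2.5,interpolation=cv2.INTER_CUBIC)
cv2.imwrite("pics/s6.png",a);cv2.imwrite("pics/d6.png",b)
E
```

```text
t: 9.7
eef_pos: [0.5971, -0.0207, 0.4238]
ee_rot: [-3.141, -0.0, -1.51]
force: [0.1, -0.7, 1.2]
width: 0.06
```

View pics/s6.png

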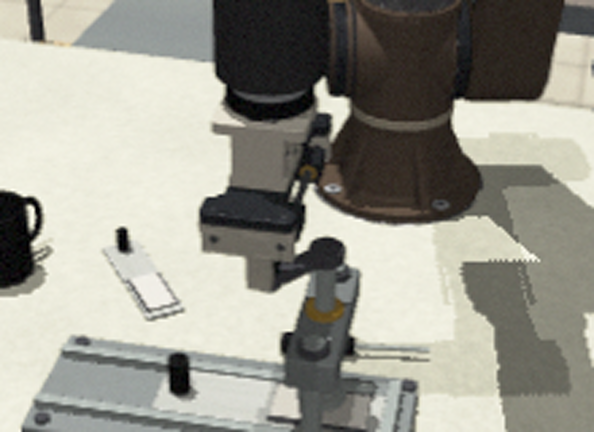

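View pics/d6.png

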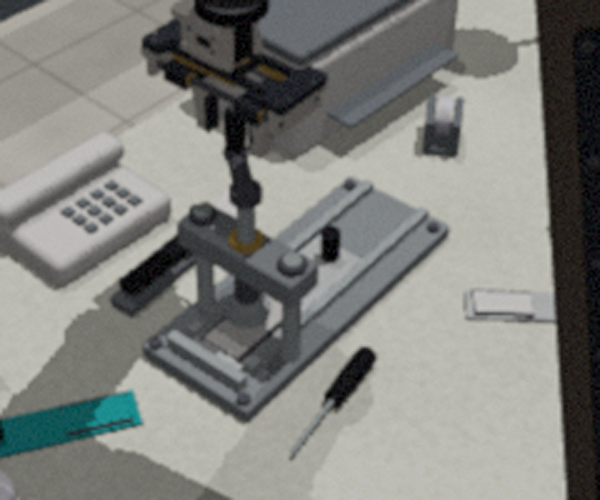

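```bash
python3 -m inch '[[[0,0,0,0,0,0],[0,0,0,0,0,0],[0,0,0,0,0,0],[0,0,0,0,0,0]]]' 10 35
python3 - <<'E'
from station import arm
import numpy as np
s=arm.get_state();c=np.array([.5405,.0215]);x=np.array([-.065,.998]);y=np.array([-.998,-.065])
r=s['eef_pos'][:2]-c;a=np.arctan2(-(r@y),r@x);print(s['eef_pos'],np.hypot(*r),a,s['moment'])
def pos(k): return c+.07*(np.cos(k)*x-np.sin(k)*y)
E
```

```text
t: 10.3
eef_pos: [0.597, -0.0205, 0.4237]
ee_rot: [-3.142, 0.0, -1.51]
force: [-0.5, -0.6, 0.3]
width: 0.0256
[ 0.59702842 -0.02052942  0.42371449] 0.07044100449513865 2.2751689972218276 [0.01660394 0.06950844 0.05365183]
```

```bash
cat > w.py <<'E'
import sys,numpy as np
from station import arm
c=np.array([.5407,.0215]);x=np.array([-.065,.998]);y=np.array([-.998,-.065])
def pos(k): return c+.07*(np.cos(k)*x-np.sin(k)*y)
def meas(s):
    r=s['eef_pos'][:2]-c; k=np.arctan2(-(r@y),r@x); t=-np.sin(k)*x-np.cos(k)*y; n=np.cos(k)*x-np.sin(k)*y
    return np.degrees(k)%360,np.hypot(*r),-s['force'][:2]@t,s['force'][:2]@n
if __name__=="__main__":
    s=arm.get_state(); k,r,ft,fn=meas(s); print("deg %.1f r %.4f Ftan %.1f Frad %.1f z %.4f w %.4f"%(k,r,ft,fn,s['eef_pos'][2],s['width']), s['force'][2].round(1))
    if len(sys.argv)>2:
        k0=np.radians(float(sys.argv[1]))
        for d in map(float,sys.argv[2].split(',')):
            D=pos(k0+np.radians(d))-pos(k0); print("[%.3f,%.3f,%.3f,0,0,0]"%(D[0]/.2,D[1]/.2,-.08*d/360),end=",")
        print()
E
python3 w.py 130.4 4,14,28,43,58,73,86,90
```

```text
deg 130.5 r 0.0703 Ftan -0.7 Frad -0.0 z 0.4237 w 0.0256 0.3
[-0.015,-0.019,-0.001,0,0,0],[-0.059,-0.062,-0.003,0,0,0],[-0.131,-0.107,-0.006,0,0,0],[-0.218,-0.135,-0.010,0,0,0],[-0.309,-0.140,-0.013,0,0,0],[-0.399,-0.121,-0.016,0,0,0],[-0.470,-0.086,-0.019,0,0,0],[-0.490,-0.072,-0.020,0,0,0],
```

```bash
python3 -m inch '[[[-0.015,-0.019,-0.001,0,0,0],[-0.059,-0.062,-0.003,0,0,0],[-0.131,-0.107,-0.006,0,0,0],[-0.218,-0.135,-0.01,0,0,0]]]'; python3 w.py
python3 -m inch '[[[-0.092,-0.005,-0.003,0,0,0],[-0.181,0.014,-0.006,0,0,0],[-0.252,0.049,-0.009,0,0,0],[-0.272,0.063,-0.01,0,0,0]]]'; python3 w.py 220.4 10,20,30,40,50,60,70,80
```

```text
t: 10.8
eef_pos: [0.5548, -0.0476, 0.4219]
ee_rot: [-3.137, 0.0, -1.51]
force: [7.9, 1.9, -2.7]
width: 0.023
deg 172.2 r 0.0705 Ftan 8.2 Frad -0.3 z 0.4219 w 0.0230 -2.7
t: 11.3
eef_pos: [0.499, -0.0353, 0.4198]
ee_rot: [-3.14, -0.001, -1.51]
force: [6.4, -5.5, -6.1]
width: 0.0229
deg 220.0 r 0.0705 Ftan 8.4 Frad 0.6 z 0.4198 w 0.0229 -6.1
[-0.046,0.041,-0.002,0,0,0],[-0.083,0.088,-0.004,0,0,0],[-0.112,0.142,-0.007,0,0,0],[-0.132,0.200,-0.009,0,0,0],[-0.140,0.260,-0.011,0,0,0],[-0.139,0.321,-0.013,0,0,0],[-0.126,0.381,-0.016,0,0,0],[-0.104,0.438,-0.018,0,0,0],
```

```bash
python3 -m inch '[[[-0.046,0.041,-0.003,0,0,0],[-0.083,0.088,-0.006,0,0,0],[-0.112,0.142,-0.009,0,0,0],[-0.132,0.2,-0.011,0,0,0],[-0.14,0.26,-0.014,0,0,0],[-0.139,0.321,-0.016,0,0,0],[-0.126,0.381,-0.018,0,0,0],[-0.104,0.438,-0.02,0,0,0]]]'; python3 w.py 300.4 5,10,15,20,25,30,35,40,45,50,60,70,80
```

```text
t: 12.3
eef_pos: [0.4776, 0.0515, 0.416]
ee_rot: [3.14, -0.003, -1.51]
force: [-0.1, -8.9, 2.7]
width: 0.0232
deg 299.2 r 0.0699 Ftan 8.1 Frad -3.8 z 0.4160 w 0.0232 2.7
[0.015,0.027,-0.001,0,0,0],[0.032,0.052,-0.002,0,0,0],[0.051,0.076,-0.003,0,0,0],[0.073,0.098,-0.004,0,0,0],[0.096,0.117,-0.006,0,0,0],[0.120,0.135,-0.007,0,0,0],[0.147,0.151,-0.008,0,0,0],[0.174,0.164,-0.009,0,0,0],[0.203,0.175,-0.010,0,0,0],[0.232,0.183,-0.011,0,0,0],[0.292,0.192,-0.013,0,0,0],[0.353,0.191,-0.016,0,0,0],[0.413,0.178,-0.018,0,0,0],
```

```bash
python3 -m inch '[[[0.015,0.027,-0.001,0,0,0],[0.032,0.052,-0.002,0,0,0],[0.051,0.076,-0.003,0,0,0],[0.073,0.098,-0.004,0,0,0]]]'; python3 w.py
python3 -m inch '[[[0.023,0.019,-0.001,0,0,0],[0.047,0.037,-0.003,0,0,0],[0.074,0.053,-0.004,0,0,0],[0.101,0.066,-0.005,0,0,0]]]'; python3 w.py 340.4  5,10,15,20,25,30,35,40,45,50,55,60,65,70,75,80
```

```text
t: 12.8
eef_pos: [0.4919, 0.0711, 0.4151]
ee_rot: [3.139, -0.003, -1.51]
force: [-6.0, -4.6, 6.5]
width: 0.0231
deg 319.2 r 0.0696 Ftan 7.5 Frad 0.9 z 0.4151 w 0.0231 6.5
t: 13.3
eef_pos: [0.512, 0.0848, 0.4142]
ee_rot: [3.139, -0.001, -1.51]
force: [-6.3, -1.8, 8.7]
width: 0.0232
deg 339.3 r 0.0695 Ftan 6.5 Frad 1.0 z 0.4142 w 0.0232 8.7
[0.029,0.011,-0.001,0,0,0],[0.058,0.019,-0.002,0,0,0],[0.088,0.025,-0.003,0,0,0],[0.118,0.028,-0.004,0,0,0],[0.149,0.028,-0.006,0,0,0],[0.179,0.026,-0.007,0,0,0],[0.209,0.021,-0.008,0,0,0],[0.239,0.014,-0.009,0,0,0],[0.268,0.004,-0.010,0,0,0],[0.296,-0.009,-0.011,0,0,0],[0.322,-0.024,-0.012,0,0,0],[0.348,-0.041,-0.013,0,0,0],[0.371,-0.060,-0.014,0,0,0],[0.393,-0.081,-0.016,0,0,0],[0.413,-0.104,-0.017,0,0,0],[0.431,-0.129,-0.018,0,0,0],
```

```bash
python3 -m inch '[[[0.029,0.011,0,0,0,0],[0.058,0.019,0,0,0,0],[0.088,0.025,0,0,0,0],[0.118,0.028,-0.001,0,0,0]]]'; python3 w.py
python3 -m inch '[[[0.031,0,-0.001,0,0,0],[0.061,-0.002,-0.002,0,0,0],[0.091,-0.007,-0.003,0,0,0],[0.121,-0.014,-0.004,0,0,0]]]'; python3 w.py 20.4  5,10,15,20,25,30,35,40
```

```text
t: 13.8
eef_pos: [0.5354, 0.0908, 0.4134]
ee_rot: [3.138, -0.0, -1.51]
force: [-8.5, 0.7, 4.8]
width: 0.0231
deg 359.4 r 0.0695 Ftan 8.4 Frad 1.3 z 0.4134 w 0.0231 4.8
t: 14.3
eef_pos: [0.5598, 0.0884, 0.4125]
ee_rot: [3.138, 0.001, -1.51]
force: [-7.9, 3.7, 4.3]
width: 0.0225
deg 19.6 r 0.0695 Ftan 8.6 Frad 1.4 z 0.4125 w 0.0225 4.3
[0.029,-0.010,-0.001,0,0,0],[0.057,-0.023,-0.002,0,0,0],[0.083,-0.037,-0.003,0,0,0],[0.109,-0.055,-0.004,0,0,0],[0.132,-0.074,-0.006,0,0,0],[0.154,-0.095,-0.007,0,0,0],[0.174,-0.118,-0.008,0,0,0],[0.192,-0.143,-0.009,0,0,0],
```

```bash
python3 -m inch '[[[0.029,-0.01,-0.001,0,0,0],[0.057,-0.023,-0.002,0,0,0],[0.083,-0.037,-0.003,0,0,0],[0.109,-0.055,-0.004,0,0,0]]]'; python3 w.py
python3 -m inch '[[[0.023,-0.019,-0.001,0,0,0],[0.045,-0.04,-0.002,0,0,0],[0.065,-0.063,-0.003,0,0,0],[0.083,-0.088,-0.004,0,0,0]]]'; python3 w.py 60.4  5,10,15,20; python3 w.py 80.4  5,10,15,20
```

```text
t: 14.8
eef_pos: [0.5818, 0.0777, 0.4117]
ee_rot: [3.139, 0.001, -1.51]
force: [-6.6, 5.7, 2.7]
width: 0.0228
deg 39.9 r 0.0696 Ftan 8.7 Frad 0.7 z 0.4117 w 0.0228 2.7
t: 15.3
eef_pos: [0.5986, 0.0605, 0.4108]
ee_rot: [3.14, 0.002, -1.509]
force: [-4.2, 7.4, 1.2]
width: 0.0232
deg 59.8 r 0.0698 Ftan 8.5 Frad 0.7 z 0.4108 w 0.0232 1.2
[0.016,-0.026,-0.001,0,0,0],[0.029,-0.054,-0.002,0,0,0],[0.040,-0.082,-0.003,0,0,0],[0.048,-0.112,-0.004,0,0,0],
deg 59.8 r 0.0698 Ftan 8.5 Frad 0.7 z 0.4108 w 0.0232 1.2
[0.006,-0.030,-0.001,0,0,0],[0.009,-0.060,-0.002,0,0,0],[0.009,-0.091,-0.003,0,0,0],[0.007,-0.121,-0.004,0,0,0],
```

```bash
python3 -m inch '[[[0.016,-0.026,-0.001,0,0,0],[0.029,-0.054,-0.002,0,0,0],[0.04,-0.082,-0.003,0,0,0],[0.048,-0.112,-0.004,0,0,0]]]'; python3 w.py
python3 -m inch '[[[0.006,-0.03,-0.001,0,0,0],[0.009,-0.06,-0.002,0,0,0],[0.009,-0.091,-0.003,0,0,0],[0.007,-0.121,-0.004,0,0,0]]]'; python3 w.py 100.4  5,10,15,20; python3 w.py 120.4  5,10,15,20
```

```text
t: 15.8
eef_pos: [0.6086, 0.0384, 0.41]
ee_rot: [3.141, 0.003, -1.509]
force: [-2.7, 7.9, -0.6]
width: 0.0228
deg 79.7 r 0.0699 Ftan 8.3 Frad -0.7 z 0.4100 w 0.0228 -0.6
t: 16.3
eef_pos: [0.6104, 0.0144, 0.4092]
ee_rot: [-3.141, 0.003, -1.509]
force: [0.2, 8.1, -2.7]
width: 0.0229
deg 99.6 r 0.0701 Ftan 8.1 Frad -0.6 z 0.4092 w 0.0229 -2.7
[-0.005,-0.030,-0.001,0,0,0],[-0.012,-0.060,-0.002,0,0,0],[-0.022,-0.089,-0.003,0,0,0],[-0.035,-0.116,-0.004,0,0,0],
deg 99.6 r 0.0701 Ftan 8.1 Frad -0.6 z 0.4092 w 0.0229 -2.7
[-0.015,-0.027,-0.001,0,0,0],[-0.032,-0.052,-0.002,0,0,0],[-0.051,-0.076,-0.003,0,0,0],[-0.073,-0.098,-0.004,0,0,0],
```

```bash
python3 -m inch '[[[-0.005,-0.03,-0.001,0,0,0],[-0.012,-0.06,-0.003,0,0,0],[-0.022,-0.089,-0.004,0,0,0],[-0.035,-0.116,-0.006,0,0,0]]]'; python3 w.py
python3 -m inch '[[[-0.015,-0.027,-0.001,0,0,0],[-0.032,-0.052,-0.003,0,0,0],[-0.051,-0.076,-0.004,0,0,0],[-0.073,-0.098,-0.005,0,0,0]]]'; python3 w.py 140.4  5,10,15,20; python3 w.py 160.4  5,10,15,20
```

```text
t: 16.8
eef_pos: [0.6043, -0.0079, 0.4085]
ee_rot: [-3.137, 0.004, -1.509]
force: [4.2, 12.6, -0.9]
width: 0.0229
deg 118.6 r 0.0701 Ftan 13.2 Frad -1.5 z 0.4085 w 0.0229 -0.9
t: 17.3
eef_pos: [0.5906, -0.0278, 0.4077]
ee_rot: [-3.135, 0.004, -1.509]
force: [10.1, 9.2, -5.5]
width: 0.0228
deg 138.4 r 0.0701 Ftan 13.6 Frad 0.7 z 0.4077 w 0.0228 -5.5
[-0.023,-0.020,-0.001,0,0,0],[-0.048,-0.038,-0.002,0,0,0],[-0.074,-0.053,-0.003,0,0,0],[-0.102,-0.067,-0.004,0,0,0],
deg 138.4 r 0.0701 Ftan 13.6 Frad 0.7 z 0.4077 w 0.0228 -5.5
[-0.029,-0.011,-0.001,0,0,0],[-0.058,-0.019,-0.002,0,0,0],[-0.088,-0.025,-0.003,0,0,0],[-0.118,-0.028,-0.004,0,0,0],
```

```bash
python3 -m inch '[[[-0.023,-0.02,-0.002,0,0,0],[-0.048,-0.038,-0.003,0,0,0],[-0.074,-0.053,-0.005,0,0,0],[-0.102,-0.067,-0.006,0,0,0]]]'; python3 w.py
python3 -m inch '[[[-0.029,-0.011,-0.001,0,0,0],[-0.058,-0.019,-0.002,0,0,0],[-0.088,-0.025,-0.003,0,0,0],[-0.118,-0.028,-0.004,0,0,0]]]'; python3 w.py 180.4  5,10,15,20,22,25
```

```text
t: 17.8
eef_pos: [0.5708, -0.0419, 0.4069]
ee_rot: [-3.133, 0.002, -1.509]
force: [14.5, 3.7, -7.8]
width: 0.0229
deg 158.3 r 0.0702 Ftan 14.7 Frad 2.9 z 0.4069 w 0.0229 -7.8
t: 18.3
eef_pos: [0.5472, -0.0485, 0.406]
ee_rot: [-3.134, -0.0, -1.509]
force: [15.8, -3.6, -9.6]
width: 0.0228
deg 178.4 r 0.0703 Ftan 15.4 Frad 5.0 z 0.4060 w 0.0228 -9.6
[-0.031,-0.000,-0.001,0,0,0],[-0.061,0.002,-0.002,0,0,0],[-0.091,0.007,-0.003,0,0,0],[-0.121,0.014,-0.004,0,0,0],[-0.132,0.018,-0.005,0,0,0],[-0.150,0.024,-0.006,0,0,0],
```

```bash
python3 -m inch '[[[-0.031,0,-0.002,0,0,0],[-0.061,0.002,-0.004,0,0,0],[-0.091,0.007,-0.006,0,0,0],[-0.125,0.015,-0.008,0,0,0],[-0.125,0.015,-0.008,0,0,0]]]'; python3 w.py
python3 -m inch '[[[0,0,0,0,0,0]]]'; python3 w.py
```

```text
t: 18.92
eef_pos: [0.5213, -0.0463, 0.4049]
ee_rot: [-3.136, -0.002, -1.509]
force: [10.8, -6.9, -3.9]
width: 0.023
deg 199.7 r 0.0705 Ftan 12.2 Frad 3.7 z 0.4049 w 0.0230 -3.9
t: 19.05
eef_pos: [0.5214, -0.0463, 0.4049]
ee_rot: [-3.136, -0.002, -1.509]
force: [10.0, -6.4, -3.1]
width: 0.023
deg 199.6 r 0.0705 Ftan 11.4 Frad 3.4 z 0.4049 w 0.0230 -3.1
```

```bash
python3 -m inch '[[[0,0,0,0,0,0],[0,0,0,0,0,0],[0,0,0,0,0,0],[0,0,0,0,0,0]]]' 60; python3 w.py; python3 -m inch '[[[0,0,0.05,0,0,0],[0,0,0.18,0,0,0],[0,0,0.32,0,0,0],[0,0,0.46,0,0,0],[0,0,0.55,0,0,0],[0,0,0.6,0,0,0],[0,0,0.6,0,0,0],[0,0,0.6,0,0,0]]]'
python3 - <<'E'
from h import *
im=arm.grab_frame("scene");a=cv2.resize(im[170:350,230:450],None,fx=3.3,fy=3.3,interpolation=cv2.INTER_CUBIC)
im=arm.grab_frame("side");b=cv2.resize(im[150:350,180:420],None,fx=2.9,fy=2.9,interpolation=cv2.INTER_CUBIC)
cv2.imwrite("pics/s7.png",a);cv2.imwrite("pics/d7.png",b)
E
```

```text
t: 19.55
eef_pos: [0.5195, -0.0457, 0.4038]
ee_rot: [3.141, 0.0, -1.51]
force: [-0.2, -0.6, -0.1]
width: 0.0565
deg 201.2 r 0.0705 Ftan 0.0 Frad 0.7 z 0.4038 w 0.0565 -0.1
t: 20.55
eef_pos: [0.5195, -0.0457, 0.5231]
ee_rot: [3.14, 0.0, -1.51]
force: [-0.1, -0.0, -0.3]
width: 0.0602
```

View pics/s7.png

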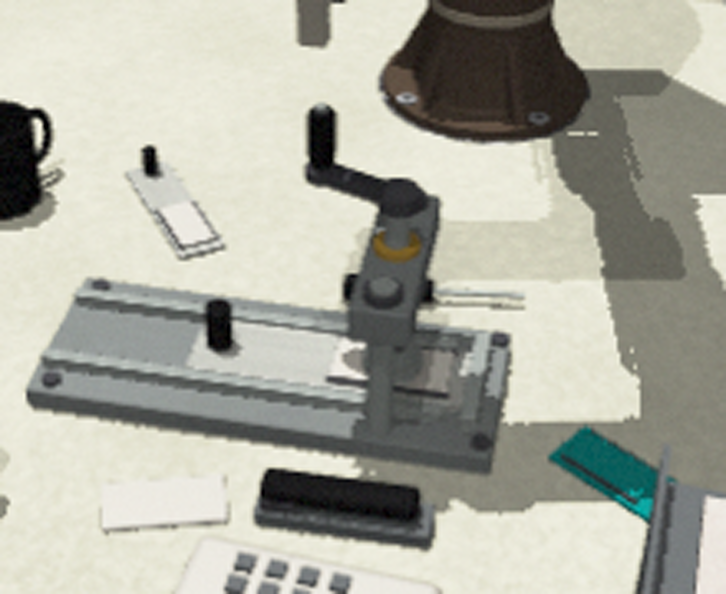

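View pics/d7.png

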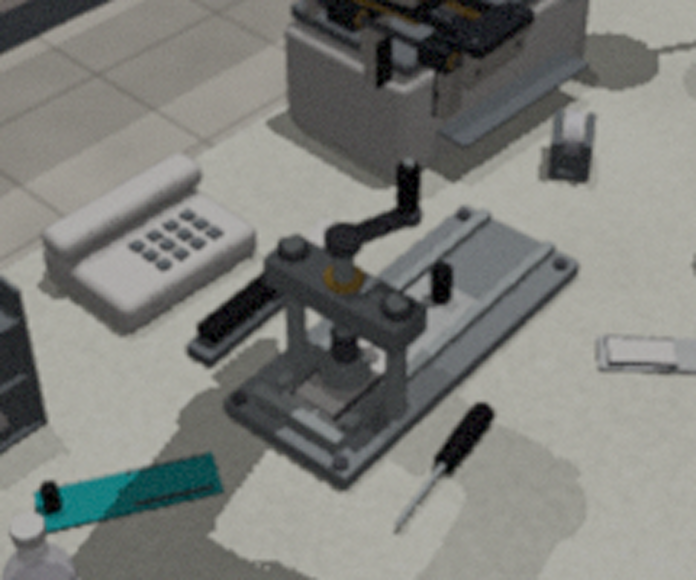

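Run:
```python
from h import *
p=tri([("scene",230+321/3.3-.4,170+112/3.3-.4),("side",180+409/2.9-.4,150+165/2.9-.4)])
c=np.array([.5405,.0215]);x=np.array([-.065,.998]);y=np.array([-.998,-.065]);r=p[:2]-c
print(p,np.hypot(*r),np.degrees(np.arctan2(-(r@y),r@x))%360)
print(arm.job_done())
```

```text
[ 0.52325567 -0.04832846  0.26376521] 0.0719262196227789 197.59822545112056
the job is handed in; nothing more can be done
None
```

The carrier is home against the stop, the crank is about a quarter turn past contact, and the gripper has let go. I handed the job in at about 20.7 s of the 72 s allowed, and it reports no verdict.

- **Carrier:** I pushed it by its knob until the resistance rose to 24 N at the stop. After I let go, the knob measured -153 mm from the screw's axis in the scene camera and -157 mm in the wrist camera; home is -153 mm. In the pictures the nameplate's end also sits where it should when home.
- **Contact:** Free winding took about 8.3 N at the handle (it read 6.5 to 8.7 N). The force stepped up to 13.2 N when the handle was between 100° and 119°, about 0.95 turn after the start.
- **Final turn:** I stopped with the handle at 199.6°, which is 81 to 100° past contact (the goal was 90° ± 32°). After release, the cameras put it at about 198°.
- **Disagreement:** After contact the force grew by about 3.4 N per quarter turn rather than the 2.2 N expected. I took this as sensor noise and went by the angle instead. The pad force itself is inferred from that angle, not measured.
- **Bystanders:** In the last pictures, those near the press appear unmoved. I checked this by eye only; the log book and most of the mug and sanitizer were outside those pictures.

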